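Pull the brass lock cylinder from the packed crate for inspection

ROBOT

A 7-joint arm with a two-finger parallel gripper is mounted at the origin on the work surface. World frame = base frame: x ahead of the robot, y to its left, z up, the work surface at z = 0. Lengths are in m, angles in rad, forces in N, time in s.
With the tool pointing down it reaches from about 0.4 to 0.875 m from the base axis. Payload 19.3 kg.
Tool frame: the origin (TCP) lies where the fingers leave the gripper's body, on its centre line; the fingertips stand bot.tip_reach ahead of it and the grasp point (between the pads) lies 54 mm ahead of it (bot.tip_reach is the distance from the TCP to the fingertips, in m); z points along the fingers, y is the line along which they close (so a half turn about z gives the same grasp; the last joint's range is limited). The gripper opens to 85 mm and grips with 20 to 120 N. Pads are 22 mm wide; open, the fingers measure 114 mm over their backs; the gripper's body (76 mm by 85 mm) begins 54 mm behind the grasp point. The pads swing forward as they close: fully open they stand 13 mm farther back than shut.
Start: joints at [1.273, 0.521, -0.036, 1.599, 0.021, 1.021, -0.113], TCP at [0.141, -0.609, 0.304] pointing down, gripper open.
Joint ranges: [-2.91, 2.91], [-0.3, 2.13], [-1.5, 1.42], [0.17, 2.43], [-1.26, 4.41], [0.16, 1.93], [-2.52, 2.52]. Speed limits (rad/s): [1.89, 1.89, 2.39, 2.39, 3.01, 3.01, 3.01].

INTERFACE

Orientations are given as [roll, pitch, yaw] about the fixed x, y, z axes, in that order (R = Rz(yaw) Ry(pitch) Rx(roll)).
In Python, from workcell import bot gives the robot as it stands. The module is installed in compiled form; this text tells all that it offers.
- The arm moves only by the shell command python3 -m jog 'ROWS' [FORCE]. ROWS is JSON, a list that holds one entry, the list of rows, each a list of 7 numbers: the shift along the tool's x, y, z in mm, then the turn, a rotation vector about the tool's x, y, z in rad, then the opening, from 0 (shut) to 1 (fully open). In form: [[[tx, ty, tz, wx, wy, wz, fingers], ...]]. A call has 1 to 5 rows; each row shifts and turns the commanded pose from where the row before left it, along the tool's axes as they then stand; what a row does not reach is not made up. A row lasts 1/10 s, in which the tool goes at most 50 mm and 8.59 degrees, less where a joint would pass 70% of its speed; a pose out of reach is approached as far as the arm can. A call is refused whole if a number of a shift passes 50 or a number of a turn 0.15, either way. A call with a gripper value outside its range is refused whole. The fingers move at their own pace and stop on an object; FORCE is the grip in N (left out, the last holds). Time passes only in rows, so rows that do not move let the fingers close. It gives the time, the measured TCP pose, the force, the opening and the grip force at its end, in the units of the state.
- bot.observe(): the state, without advancing time (a new reading comes with each control period).
- bot.grab_frame(name): name is "scene" or "side" or "wrist"; returns a dict with "img" (420x560x3 uint8, red, green, blue), "intrinsics" (3x3 intrinsics, pixels), "R" (3x3) and "t" (3): a world point X has camera coordinates R X + t; the wrist camera has in their place "tool_from_camera" (4x4, takes a point from camera to tool coordinates, whose origin is the TCP and whose axes are the flange's). Camera axes: x right, y down, z forward; pixel columns grow to the right and rows downward; lengths in m; the calibration is good to about 2 mm. A picture is of the moment at which its call begins: read the wrist's pose just before it. There is no depth.
- bot.job_done(): hands the job in; it is judged then, once.
Trained networks look in a picture, given as the dict that the camera call returned (one of the last four; its "shot" number tells which), for a name from the list of things; names that differ only in an ending like _2 or _b are one class to them, and where a whole thing is asked for, a point or a joint stands for the part that bears it (a point fixed in the world has none). Each returns a list of dicts, best first, with "conf" (0 to 1); they miss things now and then, are a little off and sometimes report something else, mostly with a low value. They report only what shows in the picture. A call takes as long as a camera call. They do not tell look-alikes from the thing itself.
- bot.trace(query, picture): "region" (420x560 bool, what is visible of it).
- bot.spot_point(query, picture): "xyz" ([x, y, z] in m, in world coordinates, good to about 4 mm: a listed point, or the origin of a listed thing).
The state is a dict: "clock": time; "qpos": joint angles; "qd": joint speeds; "joint_efforts": joint torques, N m; "position": TCP position; "tool_rot": TCP orientation; "force": force on the tool from outside, world axes, zero at the start; "moment": the same for the moment, N m; "grip_width": finger opening in m; "finger_force": force on a finger pad.
Only numpy, scipy, OpenCV 4.12 (cv2) and the standard library are available. Lean on these libraries where they do the work, as an engineer would, in place of code of your own. Each camera call takes 0.05 s, during which the arm holds its last target. There are 200 camera calls.

TASK

Draw the brass lock cylinder straight out of the middle of the tightly packed crate without pulling any of its neighbours up, and stand it gently upright in the middle of the blue inspection pad. Let go of it, then hold the red lamp button fully down for two seconds so that it can be looked over, and release the button. Leave the other cylinders standing in their places in the crate and the sealant cartridge and other hardware where they are, and do not bump the magnifier.

Things in the scene. Friction and masses are not known exactly. Their poses are not given: they have to be found in the camera images.
- brass_mid (a point): the one brass knob-operated lock cylinder, in the middle of the crate: solid round barrel 44 mm in diameter and 44 mm tall, standing upright, with a plain round brass grip knob 16 mm in diameter and 34 mm tall on top (78 mm overall, about 0.25 kg, heaviest in the barrel). Point: on its axis, half-way up, 39 mm above its foot and 39 mm below the knob's top; z up along the axis
- wide0_mid (a point): neighbour in the crate: silver lock cylinder, barrel 44 mm in diameter and 44 mm tall, with a wide black round knob 32 mm in diameter and 34 mm tall on top. Point: on its axis, 39 mm above its foot; z along the axis. Any of the 8 places round the brass one
- wide1_mid (a point): neighbour in the crate: silver lock cylinder, barrel 44 mm in diameter and 44 mm tall, with a wide black round knob 32 mm in diameter and 34 mm tall on top. Point: on its axis, 39 mm above its foot; z along the axis. Any of the 8 places round the brass one
- wide2_mid (a point): neighbour in the crate: silver lock cylinder, barrel 44 mm in diameter and 44 mm tall, with a wide black round knob 32 mm in diameter and 34 mm tall on top. Point: on its axis, 39 mm above its foot; z along the axis. Any of the 8 places round the brass one
- wide3_mid (a point): neighbour in the crate: silver lock cylinder, barrel 44 mm in diameter and 44 mm tall, with a wide black round knob 32 mm in diameter and 34 mm tall on top. Point: on its axis, 39 mm above its foot; z along the axis. Any of the 8 places round the brass one
- slim0_mid (a point): neighbour in the crate: silver lock cylinder, barrel 44 mm in diameter and 44 mm tall, with a slim silver round knob 16 mm in diameter and 34 mm tall on top. Point: on its axis, 39 mm above its foot; z along the axis. Any of the 8 places round the brass one
- slim1_mid (a point): neighbour in the crate: silver lock cylinder, barrel 44 mm in diameter and 44 mm tall, with a slim silver round knob 16 mm in diameter and 34 mm tall on top. Point: on its axis, 39 mm above its foot; z along the axis. Any of the 8 places round the brass one
- slim2_mid (a point): neighbour in the crate: silver lock cylinder, barrel 44 mm in diameter and 44 mm tall, with a slim silver round knob 16 mm in diameter and 34 mm tall on top. Point: on its axis, 39 mm above its foot; z along the axis. Any of the 8 places round the brass one
- slim3_mid (a point): neighbour in the crate: silver lock cylinder, barrel 44 mm in diameter and 44 mm tall, with a slim silver round knob 16 mm in diameter and 34 mm tall on top. Point: on its axis, 39 mm above its foot; z along the axis. Any of the 8 places round the brass one
- crate: low open wooden crate, fixed, 145 mm square outside, walls 6 mm thick and 40 mm tall, floor 6 mm thick; holds 9 cylinders upright, 3 by 3 at 44.3 mm pitch, all touching. Origin: centre of its underside; x, y along its sides, z up. Barrel tops are 50 mm and knob tops 84 mm above the counter
- pad_top (a point): blue round inspection pad with a black rubber face, 80 mm in diameter, 10 mm thick, fixed on the counter. Point: centre of its top face. Pad and switch box may have changed places
- lamp_top (a point): top centre of the red round push button (28 mm in diameter) on a yellow box 70 mm square and 22 mm tall, fixed; it is pressed straight down
- lamp (a joint): the red button's travel in m: 0 released, 0.006 fully down; springs back by itself, about 5 N to hold it fully down
- lens (a point): centre of the round white-rimmed lens head, 128 mm in diameter and 16 mm thick, of the swing arm magnifier (fixed, stiff); tilted, underside looking down towards the robot, lowest point about 45 mm below this point. From the head a jointed grey arm 16 mm thick runs away from the robot's side of the counter along this point's +y (to the left) for 0.30 m, at 250 to 340 mm height, to a 22 mm grey post 250 mm tall clamped at the counter's left edge
- key: silver window key lying flat, 24 x 69 x 5 mm, bystander; origin under its middle
- spindle: black square handle spindle lying flat, 8 x 100 x 8 mm, bystander; origin under its middle
- packer: white plastic hinge packer lying flat, 28 x 75 x 6 mm, bystander; origin under its middle
- cartridge: sealant cartridge standing upright on the counter between the crate and the pad and switch box, white with a green band, 50 mm in diameter, 215 mm tall with its nozzle stub, 0.4 kg, loose and easily toppled, bystander; origin at the centre of its foot
Mind the look-alikes: they are no part of the job. What is shaped like the part that bears wide1_mid but pink is not meant.

How it is judged:
By the outcome, as a careful person would: the job done as asked, in the order asked, and still so for the second after the job is handed in, with the robot touching nothing.
It also fails if it takes over 64 s, if anything falls off the work surface, if the arm or the gripper's body presses on something with over 40 N, if the wrist force passes 120 N, or if a joint passes its speed limit or range.

## Working session

There is one attempt and no reset: what is moved stays moved. The work goes in short steps, Python scripts to look and compute and a shell command to move; the robot and the scene stay as the last step left them, time stands still between calls to the robot, and variables do not carry over. Pictures are saved under pics/ and viewed, at most 13 in all, crops included, and the job is handed in when it is done.

```bash
mkdir -p pics
cat > h.py <<'E'
import numpy as np, cv2
from workcell import bot
def save(f,n): cv2.imwrite('pics/'+n+'.png', f['img'][:,:,::-1])
E
python3 - <<'E'
from h import *
s=bot.observe(); print({k:np.round(v,3) for k,v in s.items()}, bot.tip_reach)
ims=[]
for c in ['scene','side']:
    f=bot.grab_frame(c); ims.append(f['img'])
    save(f,c+'0')
    print(c, np.round(-f['R'].T@f['t'],3))
    for n in ['brass_mid','crate','pad_top','lamp_top','lens','cartridge','key','spindle','packer','wide0_mid','slim0_mid']:
        r=bot.spot_point(n,f); print(n,[(round(q['conf'],2),np.round(q['xyz'],3).tolist()) for q in r[:9] if q['conf']>.2])
E
```

```text
{'clock': np.float64(0.0), 'qpos': array([ 1.273,  0.522, -0.036,  1.6  ,  0.021,  1.021, -0.113]), 'qd': array([-0.001, -0.   , -0.001,  0.   ,  0.   ,  0.001, -0.001]), 'joint_efforts': array([-0.0000e+00, -9.2708e+01,  1.9790e+00, -3.6992e+01,  1.8000e-02,
        8.0000e-03, -0.0000e+00]), 'position': array([ 0.141, -0.609,  0.303]), 'tool_rot': array([-3.14 ,  0.   ,  0.228]), 'force': array([-1.024,  0.32 ,  0.363]), 'moment': array([-0.059,  0.026,  0.017]), 'finger_force': np.float64(0.0), 'grip_width': np.float64(0.086)} 0.0726
scene [0.993 0.095 0.962]
brass_mid [(0.64, [0.549, -0.228, 0.049]), (0.33, [0.592, -0.273, 0.047])]
crate []
pad_top [(0.73, [0.473, 0.089, 0.01])]
lamp_top [(0.69, [0.696, 0.346, 0.223]), (0.67, [0.507, 0.24, 0.044])]
lens [(0.6, [0.696, 0.346, 0.22]), (0.5, [0.547, -0.227, 0.046])]
cartridge [(0.76, [0.518, -0.058, 0.003])]
key [(0.67, [0.391, 0.157, 0.002])]
spindle [(0.72, [0.698, 0.186, 0.003])]
packer [(0.8, [0.688, 0.063, -0.003])]
wide0_mid [(0.53, [0.545, -0.268, 0.048])]
slim0_mid [(0.69, [0.504, -0.271, 0.047]), (0.4, [0.591, -0.228, 0.049])]
side [ 0.509 -0.737  1.018]
brass_mid [(0.57, [0.553, -0.227, 0.046])]
crate [(0.83, [0.552, -0.227, 0.003])]
pad_top [(0.91, [0.47, 0.09, 0.009])]
lamp_top [(0.62, [0.51, 0.245, 0.045]), (0.23, [0.516, -0.048, 0.002])]
lens [(0.73, [0.698, 0.345, 0.217]), (0.6, [0.471, 0.088, 0.008])]
cartridge [(0.57, [0.515, -0.049, 0.003])]
key [(0.58, [0.389, 0.153, 0.006]), (0.42, [0.504, -0.224, 0.043])]
spindle [(0.53, [0.698, 0.187, 0.002])]
packer [(0.59, [0.686, 0.062, 0.001])]
wide0_mid [(0.93, [0.545, -0.269, 0.045])]
slim0_mid [(0.88, [0.505, -0.274, 0.046]), (0.54, [0.502, -0.222, 0.045])]
```

View pics/scene0.png

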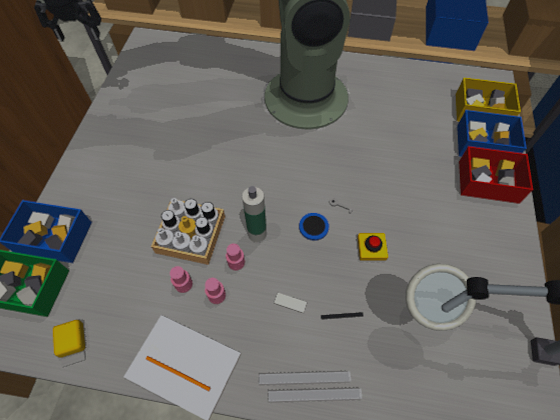

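View pics/side0.png

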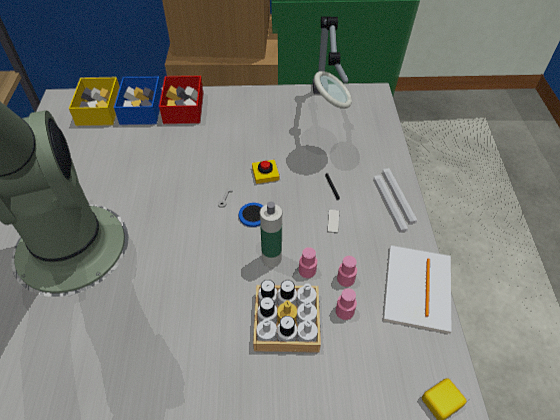

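The scene picture shows the crate around (188,228), the cartridge at (255,212), the pad at (314,226), the lamp button at (374,243) and the lens at (440,297). In the side picture the brass knob is at (288,312). Three of its corner neighbours are slim, at (307,292), (266,328) and (307,328), and the upper-left one is wide, at (268,288). I'll grip along the slim–slim diagonal, which runs +x+y. First I'll move above the crate.

```bash
cat >> h.py <<'E'
from scipy.spatial.transform import Rotation as Ro
def to(x,y,z,yaw=None):
    s=bot.observe(); R=Ro.from_euler('xyz',s['tool_rot'])
    d=R.inv().apply(np.array([x,y,z])-s['position'])*1000
    print('pos',np.round(s['position'],4),'rot',np.round(s['tool_rot'],3),'shift',np.round(d,1))
    if yaw is not None: print('turn',np.round((R.inv()*Ro.from_euler('xyz',[np.pi,0,yaw])).as_rotvec(),3))
    print('q',np.round(s['qpos'],2),'F',np.round(s['force'],1),'grip',round(float(s['grip_width']),4),round(float(s['finger_force']),1),'t',s['clock'])
E
for i in 1 2; do python3 -m jog '[[[40,-23,0,0,0,0,0.6],[40,-23,0,0,0,0,0.6],[40,-23,0,0,0,0,0.6],[40,-23,0,0,0,0,0.6],[40,-23,0,0,0,0,0.6]]]'; done
python3 -m jog '[[[40,-23,0,0,0,-0.14,0.6],[30,-32,0,0,0,-0.14,0.6],[0,0,0,0,0,-0.14,0.6],[0,0,0,0,0,-0.14,0.6],[0,0,0,0,0,-0.14,0.6]]]'
python3 -m jog '[[[0,0,0,0,0,-0.14,0.6],[0,0,0,0,0,-0.14,0.6],[0,0,0,0,0,-0.14,0.6],[0,0,0,0,0,-0.14,0.6],[0,0,0,0,0,-0.14,0.6]]]'
python3 -m jog '[[[0,0,0,0,0,-0.14,0.6],[0,0,0,0,0,-0.14,0.6],[0,0,0,0,0,-0.14,0.6],[0,0,0,0,0,-0.14,0.6],[0,0,0,0,0,0,0.6]]]'
python3 - <<'E'
from h import *
to(.552,-.227,.304,2.356)
s=bot.observe(); f=bot.grab_frame('wrist'); save(f,'w1')
print(np.round(f['tool_from_camera'],3).tolist(), f['intrinsics'].tolist())
for n in ['brass_mid','crate','wide0_mid','slim0_mid']:
    r=bot.spot_point(n,f); print(n,[(round(q['conf'],2),np.round(q['xyz'],3).tolist()) for q in r[:9] if q['conf']>.2])
E
```

```text
clock: 1.7
position: [0.3111, -0.4503, 0.3041]
tool_rot: [3.141, -0.0, 0.228]
force: [0.6, -1.2, 0.6]
grip_width: 0.051
finger_force: 0.0
clock: 2.2
position: [0.48, -0.293, 0.3041]
tool_rot: [3.141, -0.0, 0.228]
force: [0.6, -0.5, 1.0]
grip_width: 0.0513
finger_force: 0.0
clock: 2.7
position: [0.5293, -0.222, 0.3039]
tool_rot: [3.142, 0.0, 0.934]
force: [-0.6, -0.2, 0.2]
grip_width: 0.051
finger_force: 0.0
clock: 3.2
position: [0.5291, -0.2225, 0.3039]
tool_rot: [3.142, 0.0, 1.633]
force: [-0.0, 0.4, -0.5]
grip_width: 0.051
finger_force: 0.0
clock: 3.7
position: [0.529, -0.2226, 0.3038]
tool_rot: [3.141, -0.0, 2.19]
force: [-0.3, 0.6, 0.2]
grip_width: 0.0513
finger_force: 0.0
pos [ 0.529  -0.2226  0.3038] rot [ 3.141 -0.     2.19 ] shift [-16.9  16.1  -0.2]
turn [ 0.    -0.    -0.166]
q [ 0.74  0.5  -0.62  1.72  0.33  1.03  0.62] F [-0.3  0.6  0.2] grip 0.0513 0.0 t 3.7
[[-0.0, -0.96, -0.282, 0.071], [1.0, -0.0, 0.0, 0.002], [-0.0, -0.282, 0.96, -0.07], [0.0, 0.0, 0.0, 1.0]] [[329.72595503715, 0.0, 284.1454087482763], [0.0, 329.72595503715, 209.5486164410791], [0.0, 0.0, 1.0]]
brass_mid [(0.56, [0.548, -0.227, 0.044]), (0.34, [0.594, -0.228, 0.047])]
crate []
wide0_mid [(0.78, [0.546, -0.272, 0.047])]
slim0_mid [(0.59, [0.503, -0.271, 0.046])]
```

View pics/w1.png

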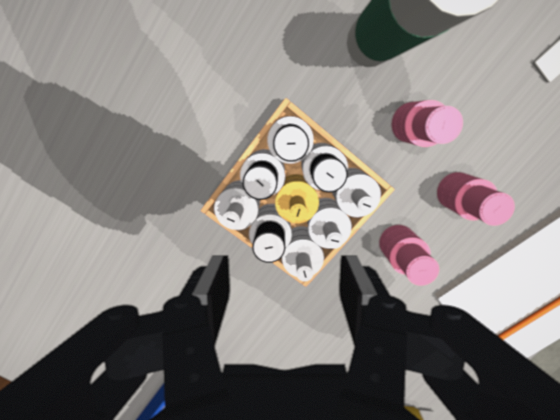

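The wrist picture shows the crate rim corners at about (288,100), (393,188), (306,285) and (204,210). The brass cylinder is at about (297,203), and the slim corner neighbours lie left and right along the finger line. Next I'll work out the yaw and the centre from these pixels.

```bash
cat >> h.py <<'E'
def px2w(f,s,u,v,z):
    T=np.eye(4);T[:3,:3]=Ro.from_euler('xyz',s['tool_rot']).as_matrix();T[:3,3]=s['position'];T=T@f['tool_from_camera']
    d=T[:3,:3]@np.linalg.solve(f['intrinsics'],[u,v,1.]);o=T[:3,3]
    return o+d*(z-o[2])/d[2]
def yellow(f,box=None):
    h=cv2.cvtColor(f['img'],cv2.COLOR_RGB2HSV); m=((h[...,0]>20)&(h[...,0]<32)&(h[...,1]>150)&(h[...,2]>110)).astype(np.uint8)
    if box: k=np.zeros_like(m); a,b,c,d=box; k[b:d,a:c]=m[b:d,a:c]; m=k
    return m
E
python3 - <<'E'
from h import *
s=bot.observe(); f=bot.grab_frame('wrist')
P=np.array([px2w(f,s,*c,.04)[:2] for c in [(288,100),(393,188),(306,285),(204,210)]])
print(P.round(4), P.mean(0).round(4))
for i in range(4):
    e=P[(i+1)%4]-P[i]; print(np.linalg.norm(e).round(4), (np.degrees(np.arctan2(e[1],e[0]))%90).round(1))
m=yellow(f,(270,175,330,230)); v,u=np.nonzero(m); print(u.min(),u.max(),v.min(),v.max(),u.mean(),v.mean(), px2w(f,s,u.mean(),v.mean(),.055).round(4))
c=cv2.resize(f['img'][90:300,190:410],None,fx=3,fy=2.8,interpolation=2)[:,:,::-1]; cv2.imwrite('pics/c1.png',c)
E
```

```text
[[ 0.4856 -0.1513]
 [ 0.6245 -0.1593]
 [ 0.6172 -0.3016]
 [ 0.4769 -0.2923]] [ 0.551  -0.2261]
0.1391 86.7
0.1425 87.1
0.1406 86.2
0.1412 86.5
285 295 183 204 290.6666666666667 196.66666666666666 [ 0.5408 -0.2249  0.055 ]
```

View pics/c1.png

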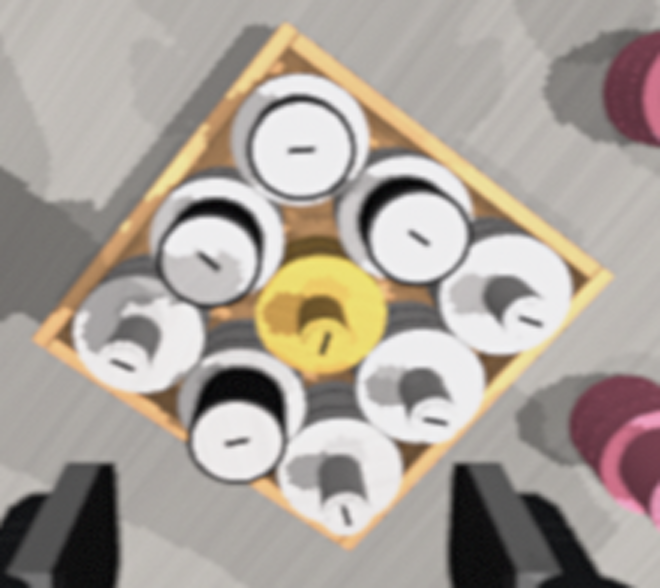

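The crop confirms that the brass cylinder is in the middle, with its knob top at crop (324,340) and barrel top at (321,314). The slim neighbours are at the left and right corners, and the crate yaw is about −3.4°.

Run:
```python
from h import *
s=bot.observe(); f=bot.grab_frame('wrist')
print(px2w(f,s,298,211.4,.084).round(4), px2w(f,s,297,202.1,.05).round(4))
to(.551,-.2265,.20,2.297)
```

```text
[ 0.5498 -0.2267  0.084 ] [ 0.5503 -0.2267  0.05  ]
pos [ 0.5292 -0.2223  0.304 ] rot [-3.142  0.     2.186] shift [-16.   15.4 104. ]
turn [-0.     0.    -0.111]
q [ 0.74  0.5  -0.62  1.72  0.33  1.03  0.62] F [0.2 0.6 0. ] grip 0.0514 0.0 t 4.05
```

```bash
python3 -m jog '[[[-15.6,15,20,0,0,0,0.47],[0,0,25,0,0,-0.111,0.47],[0,0,30,0,0,0,0.47],[0,0,25,0,0,0,0.47],[0,0,0,0,0,0,0.47]]]'
python3 - <<'E'
from h import *
to(.5503,-.2265,.128,2.297)
f=bot.grab_frame('wrist'); save(f,'w2')
E
```

```text
clock: 4.55
position: [0.5492, -0.226, 0.2012]
tool_rot: [-3.139, -0.004, 2.298]
force: [-0.8, -0.5, 0.2]
grip_width: 0.0402
finger_force: 0.0
pos [ 0.5492 -0.226   0.2012] rot [-3.139 -0.004  2.298] shift [-1.4  0.7 73.1]
turn [-0.002 -0.004  0.001]
q [ 0.69  0.66 -0.58  1.75  0.45  0.88  0.63] F [-0.8 -0.5  0.2] grip 0.0402 0.0 t 4.55
```

View pics/w2.png

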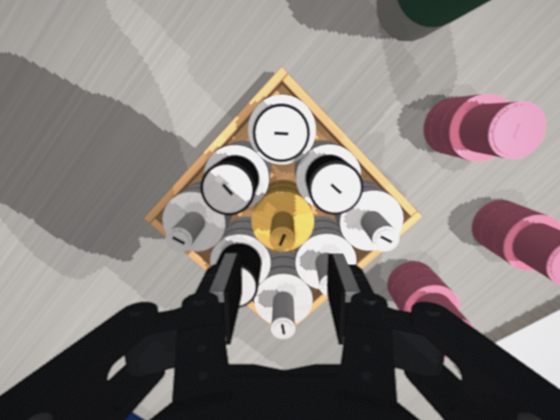

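The fingers sit symmetrically along the diagonal. The brass knob top is at (282,239) and its barrel top centre at (282,221).

Run:
```python
from h import *
s=bot.observe(); f=bot.grab_frame('wrist')
print(px2w(f,s,282,239,.084).round(4), px2w(f,s,282,221,.05).round(4))
to(.5503,-.2265,.128,2.297)
```

```text
[ 0.552  -0.2282  0.084 ] [ 0.5516 -0.2281  0.05  ]
pos [ 0.5506 -0.2263  0.2045] rot [ 3.141 -0.     2.298] shift [ 0.  -0.4 76.5]
turn [ 0.    -0.     0.001]
q [ 0.69  0.65 -0.59  1.75  0.45  0.88  0.63] F [-0.1  0.1  1.1] grip 0.0402 0.0 t 4.65
```

```bash
python3 -m jog '[[[-0.9,-0.3,15,0,0,0,0.47],[0,0,15,0,0,0,0.47],[0,0,15,0,0,0,0.47],[0,0,12,0,0,0,0.47],[0,0,8,0,0,0,0.47]]]'
python3 -m jog '[[[0,0,6,0,0,0,0.47],[0,0,5,0,0,0,0.47],[0,0,0,0,0,0,0.47],[0,0,0,0,0,0,0.47]]]'
python3 - <<'E'
from h import *
to(.551,-.2272,.1285,2.297)
f=bot.grab_frame('wrist'); save(f,'w3')
E
```

```text
clock: 5.15
position: [0.5504, -0.2271, 0.1375]
tool_rot: [-3.141, -0.001, 2.299]
force: [0.3, 0.6, 0.1]
grip_width: 0.0405
finger_force: 0.0
clock: 5.55
position: [0.5509, -0.2273, 0.1281]
tool_rot: [3.141, 0.0, 2.299]
force: [-0.2, 0.8, 0.6]
grip_width: 0.04
finger_force: 0.0
pos [ 0.5509 -0.2273  0.1281] rot [3.141 0.    2.299] shift [ 0.   0.2 -0.4]
turn [0.    0.    0.002]
q [ 0.65  0.76 -0.53  1.78  0.53  0.75  0.57] F [-0.2  0.8  0.6] grip 0.04 0.0 t 5.55
```

View pics/w3.png

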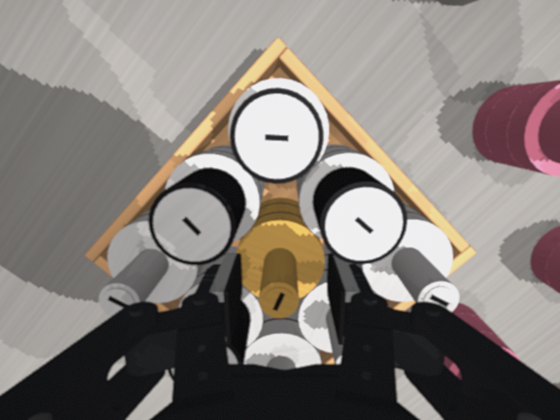

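The knob is between the fingers at (280,300), with the fingers at columns 238 and 330 and no contact force. I'll close now.

```bash
python3 -m jog '[[[0,0,0,0,0,0,0.3],[0,0,0,0,0,0,0.2],[0,0,0,0,0,0,0.1],[0,0,0,0,0,0,0.0],[0,0,0,0,0,0,0]]]' 40
python3 -m jog '[[[0,0,0,0,0,0,0],[0,0,0,0,0,0,0],[0,0,-1,0,0,0,0],[0,0,-2,0,0,0,0],[0,0,-3,0,0,0,0]]]'
python3 -m jog '[[[0,0,-4,0,0,0,0],[0,0,-4,0,0,0,0],[0,0,-4,0,0,0,0],[0,0,-4,0,0,0,0],[0,0,0,0,0,0,0]]]'
```

```text
clock: 6.1
position: [0.5504, -0.2279, 0.1281]
tool_rot: [-3.141, 0.0, 2.298]
force: [-4.7, -3.0, 5.6]
grip_width: 0.0147
finger_force: 39.1
clock: 6.6
position: [0.5504, -0.2275, 0.1337]
tool_rot: [-3.141, -0.001, 2.299]
force: [-1.9, -3.9, -5.6]
grip_width: 0.0148
finger_force: 39.1
clock: 7.1
position: [0.5505, -0.2279, 0.1505]
tool_rot: [-3.141, 0.001, 2.298]
force: [-2.6, -6.4, -5.3]
grip_width: 0.0145
finger_force: 40.1
```

```bash
python3 -m jog '[[[-0.4,-0.6,0,0,0,0,0],[0,0,0,0,0,0,0]]]'
python3 - <<'E'
from h import *
f=bot.grab_frame('wrist'); g=bot.grab_frame('side'); 
c=cv2.resize(g['img'][265:365,235:345],(440,400),interpolation=2)
w=cv2.resize(f['img'][0:400],(360,400)); 
cv2.imwrite('pics/w4.png',np.hstack([c,w])[:,:,::-1]); to(.551,-.2272,.1285)
E
```

```text
clock: 7.3
position: [0.5505, -0.2283, 0.1503]
tool_rot: [-3.141, 0.0, 2.299]
force: [-3.0, -4.8, -4.2]
grip_width: 0.0145
finger_force: 39.9
pos [ 0.5504 -0.2283  0.1503] rot [-3.141  0.     2.299] shift [ 0.4  1.1 21.8]
q [ 0.66  0.73 -0.54  1.77  0.51  0.79  0.59] F [-4.2 -4.7 -4.2] grip 0.0147 39.9 t 7.4
```

View pics/w4.png

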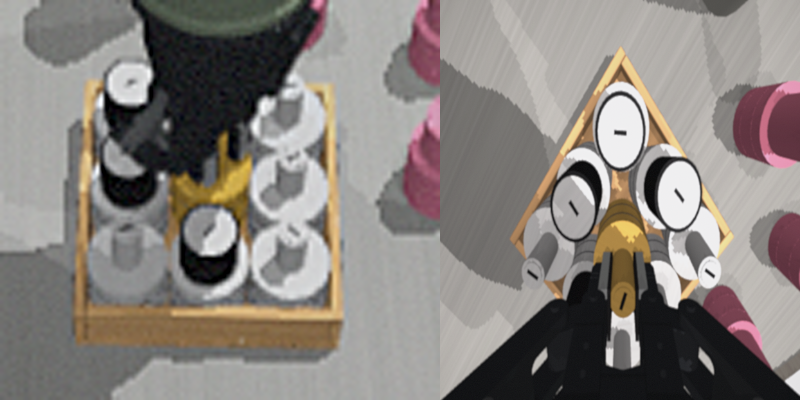

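The side crop (left) and the wrist view (right) show the brass cylinder rising alone, with all eight neighbours seated. I'll keep lifting.

```bash
python3 -m jog '[[[0,0,-5,0,0,0,0],[0,0,-5,0,0,0,0],[0,0,-5,0,0,0,0],[0,0,-5,0,0,0,0],[0,0,-5,0,0,0,0]]]'
python3 -m jog '[[[0,0,-6,0,0,0,0],[0,0,-8,0,0,0,0],[0,0,-10,0,0,0,0],[0,0,-15,0,0,0,0],[0,0,-20,0,0,0,0]]]'
python3 -m jog '[[[0,0,-30,0,0,0,0],[0,0,-30,0,0,0,0],[0,0,-30,0,0,0,0],[0,0,-25,0,0,0,0],[0,0,-15,0,0,0,0]]]'
python3 - <<'E'
from h import *
for c in ['scene','side']:
    f=bot.grab_frame(c)
    for n in ['wide0_mid','slim0_mid','pad_top','lamp_top','cartridge']:
        print(c,n,[(round(q['conf'],2),np.round(q['xyz'],3).tolist()) for q in bot.spot_point(n,f) if q['conf']>.3])
    if c=='side': I=cv2.resize(f['img'],(533,400)); J=cv2.resize(f['img'][265:365,245:335],(265,400),interpolation=2); cv2.imwrite('pics/s5.png',np.hstack([I,J])[:,:,::-1])
to(.4715,.0895,.385,1.4)
E
```

```text
clock: 7.9
position: [0.5509, -0.2277, 0.1756]
tool_rot: [3.141, 0.0, 2.299]
force: [-0.4, 0.6, -3.2]
grip_width: 0.0147
finger_force: 39.2
clock: 8.4
position: [0.5504, -0.2278, 0.235]
tool_rot: [-3.142, -0.001, 2.299]
force: [0.4, 0.1, -3.1]
grip_width: 0.0148
finger_force: 40.2
clock: 8.9
position: [0.5509, -0.2278, 0.3669]
tool_rot: [3.14, 0.002, 2.299]
force: [-0.3, 0.2, -2.9]
grip_width: 0.0148
finger_force: 40.2
scene wide0_mid [(0.76, [0.546, -0.262, 0.046])]
scene slim0_mid [(0.73, [0.501, -0.27, 0.044])]
scene pad_top [(0.65, [0.469, 0.089, 0.006])]
scene lamp_top [(0.39, [0.509, 0.238, 0.046])]
scene cartridge [(0.98, [0.516, -0.057, 0.002])]
side wide0_mid [(0.55, [0.55, -0.263, 0.043])]
side slim0_mid [(0.95, [0.504, -0.272, 0.045])]
side pad_top [(0.81, [0.472, 0.089, 0.011])]
side lamp_top []
side cartridge [(0.9, [0.517, -0.051, -0.001])]
pos [ 0.5505 -0.228   0.3635] rot [-3.141e+00 -1.000e-03  2.299e+00] shift [289.6 152.3 -21.3]
turn [-0.    -0.     0.899]
q [ 0.75  0.49 -0.66  1.58  0.31  1.18  0.75] F [-0.5  0.  -3.2] grip 0.0149 40.3 t 9.5
```

View pics/s5.png

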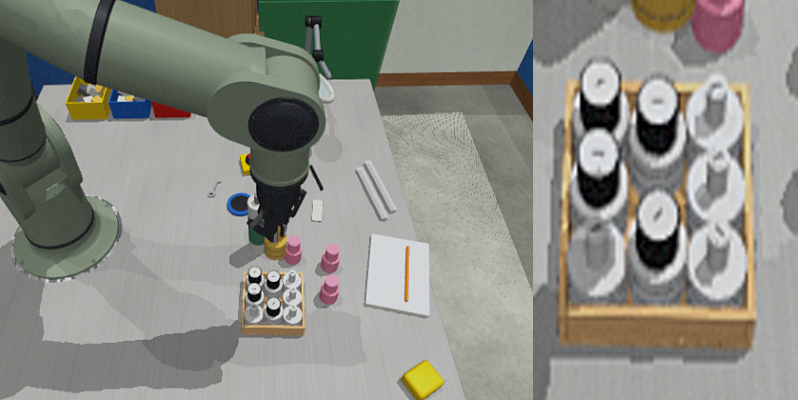

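All eight neighbours are standing in the crate; the two next to the gap have slid slightly towards it. Now I'll carry the brass cylinder high over to the pad.

```bash
python3 -m jog '[[[15,8,-5,0,0,0,0],[29,15.2,-8,0,0,0,0],[29,15.2,-8,0,0,0,0],[29,15.2,0,0,0,0,0],[29,15.2,0,0,0,0,0]]]'
python3 -m jog '[[[29,15.2,0,0,0,0,0],[29,15.2,0,0,0,0,0],[29,15.2,0,0,0,0,0],[29,15.2,0,0,0,0,0],[25,10,0,0,0,0,0]]]'
python3 -m jog '[[[17,-1,0,0,0,0,0],[0,0,20,0,0,0,0],[0,0,30,0,0,0,0],[0,0,30,0,0,0,0],[0,0,20,0,0,0,0]]]'
python3 -m jog '[[[0,0,0,0,0,0,0],[0,0,0,0,0,0,0]]]'
python3 - <<'E'
from h import *
to(.4715,.0895,.134)
s=bot.observe(); f=bot.grab_frame('wrist'); save(f,'w6')
for n in ['pad_top','lamp_top','brass_mid']:
    print(n,[(round(q['conf'],2),np.round(q['xyz'],3).tolist()) for q in bot.spot_point(n,f) if q['conf']>.3])
h=cv2.cvtColor(f['img'],cv2.COLOR_RGB2HSV); m=((h[...,0]>100)&(h[...,0]<125)&(h[...,1]>130)&(h[...,2]>60)).astype(np.uint8)
n,l,st,c=cv2.connectedComponentsWithStats(m); i=1+st[1:,4].argmax(); print(st[i])
v,u=np.nonzero(l==i); P=np.array([px2w(f,s,a,b,.010)[:2] for a,b in zip(u,v)]); 
print(cv2.minEnclosingCircle((P*1000).astype(np.float32)))
E
```

```text
clock: 10.0
position: [0.5141, -0.0825, 0.3853]
tool_rot: [3.141, 0.001, 2.299]
force: [0.4, 0.3, -2.9]
grip_width: 0.0148
finger_force: 40.2
clock: 10.5
position: [0.4729, 0.0703, 0.3852]
tool_rot: [3.141, 0.0, 2.3]
force: [0.2, -0.5, -3.1]
grip_width: 0.0145
finger_force: 40.2
clock: 11.0
position: [0.4608, 0.0795, 0.2834]
tool_rot: [-3.14, -0.0, 2.298]
force: [-0.3, -0.1, -2.2]
grip_width: 0.0145
finger_force: 40.3
clock: 11.2
position: [0.4617, 0.08, 0.2856]
tool_rot: [3.142, -0.0, 2.299]
force: [0.7, -0.5, -1.6]
grip_width: 0.0145
finger_force: 40.1
pos [0.4617 0.08   0.2856] rot [ 3.142 -0.     2.299] shift [  0.5  13.6 151.6]
q [ 0.32  0.38 -0.78  1.99  0.34  0.9   0.09] F [ 0.7 -0.5 -1.6] grip 0.0145 40.1 t 11.2
pad_top [(0.92, [0.475, 0.093, 0.009])]
lamp_top [(0.58, [0.508, 0.244, 0.042])]
brass_mid [(0.97, [0.461, 0.082, 0.203])]
[ 260  145   74   68 1493]
((472.6424560546875, 90.29190063476562), 39.299800872802734)
```

View pics/w6.png

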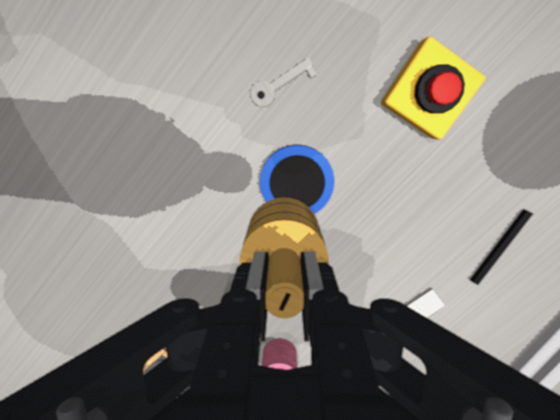

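The wrist view shows the brass cylinder held upright. The pad is at (297,182) and the red button at (445,88). The pad centre works out to (0.4725, 0.0902).

```bash
python3 -m jog '[[[0.4,15,10,0,0,0,0],[0,0,25,0,0,0,0],[0,0,30,0,0,0,0],[0,0,30,0,0,0,0],[0,0,25,0,0,0,0]]]'
python3 -m jog '[[[0,0,13,0,0,0,0],[0,0,6,0,0,0,0],[0,0,3,0,0,0,0],[0,0,0,0,0,0,0],[0,0,0,0,0,0,0]]]'
python3 - <<'E'
from h import *
to(.4725,.0902,.132)
E
```

```text
clock: 11.9
position: [0.4728, 0.0901, 0.1641]
tool_rot: [3.141, 0.0, 2.298]
force: [0.8, 0.4, -3.5]
grip_width: 0.0148
finger_force: 40.2
clock: 12.4
position: [0.4731, 0.0903, 0.1437]
tool_rot: [3.141, 0.001, 2.299]
force: [0.0, -0.8, -2.4]
grip_width: 0.0145
finger_force: 40.2
pos [0.4731 0.0903 0.1437] rot [3.141e+00 1.000e-03 2.299e+00] shift [ 0.4 -0.5 11.7]
q [ 0.15  0.62 -0.61  2.07  0.6   0.63 -0.15] F [ 0.  -0.8 -2.4] grip 0.0145 40.2 t 12.4
```

```bash
python3 -m jog '[[[0,0,3,0,0,0,0],[0,0,3,0,0,0,0],[0,0,2,0,0,0,0],[0,0,1,0,0,0,0],[0,0,0,0,0,0,0]]]'
python3 -m jog '[[[0,0,1,0,0,0,0],[0,0,0.6,0,0,0,0],[0,0,0,0,0,0,0]]]'
```

```text
clock: 12.9
position: [0.4726, 0.0903, 0.1337]
tool_rot: [-3.141, -0.0, 2.299]
force: [-0.3, -0.4, -2.1]
grip_width: 0.015
finger_force: 40.2
clock: 13.2
position: [0.4727, 0.0902, 0.1323]
tool_rot: [-3.142, -0.0, 2.299]
force: [0.0, -0.9, -1.6]
grip_width: 0.0153
finger_force: 40.2
```

```bash
python3 -m jog '[[[0,0,0.5,0,0,0,0],[0,0,0,0,0,0,0]]]'
python3 -m jog '[[[0,0,0.5,0,0,0,0],[0,0,0,0,0,0,0]]]'
```

```text
clock: 13.4
position: [0.4727, 0.0902, 0.132]
tool_rot: [3.142, 0.0, 2.299]
force: [-1.5, -1.1, 2.9]
grip_width: 0.0144
finger_force: 41.1
clock: 13.6
position: [0.4728, 0.0902, 0.1319]
tool_rot: [3.142, 0.001, 2.299]
force: [-4.9, -2.2, 16.9]
grip_width: 0.0145
finger_force: 42.5
```

```bash
python3 -m jog '[[[0,0,-0.6,0,0,0,0],[0,0,0,0,0,0,0.2],[0,0,0,0,0,0,0.3],[0,0,0,0,0,0,0.45],[0,0,0,0,0,0,0.6]]]' 20
python3 -m jog '[[[0,0,0,0,0,0,0.6],[0,0,-8,0,0,0,0.6],[0,0,-15,0,0,0,0.6],[0,0,-25,0,0,0,0.6],[0,0,-30,0,0,0,0.6]]]'
python3 -m jog '[[[0,0,-25,0,0,0,0.6],[0,0,-15,0,0,0,0.6],[0,0,0,0,0,0,0.3],[0,0,0,0,0,0,0],[0,0,0,0,0,0,0]]]'
python3 - <<'E'
from h import *
s=bot.observe(); f=bot.grab_frame('wrist'); save(f,'w7')
for n in ['lamp_top','brass_mid','pad_top']:
    print(n,[(round(q['conf'],2),np.round(q['xyz'],3).tolist()) for q in bot.spot_point(n,f) if q['conf']>.3])
h=cv2.cvtColor(f['img'],cv2.COLOR_RGB2HSV); m=(((h[...,0]>174)|(h[...,0]<6))&(h[...,1]>170)&(h[...,2]>120)).astype(np.uint8)
n,l,st,c=cv2.connectedComponentsWithStats(m); i=1+st[1:,4].argmax(); print(st[i],c[i], px2w(f,s,*c[i],.036).round(4), px2w(f,s,*c[i],.044).round(4))
to(.508,.243,.25)
E
```

```text
clock: 14.1
position: [0.4727, 0.0903, 0.1319]
tool_rot: [3.141, -0.0, 2.299]
force: [-0.2, -0.5, -0.5]
grip_width: 0.0504
finger_force: 0.0
clock: 14.6
position: [0.4722, 0.0903, 0.2108]
tool_rot: [-3.141, -0.001, 2.299]
force: [0.0, 0.5, 0.4]
grip_width: 0.0515
finger_force: 0.0
clock: 15.1
position: [0.4724, 0.0901, 0.2493]
tool_rot: [-3.141, -0.001, 2.299]
force: [-0.4, 0.4, -0.9]
grip_width: 0.008
finger_force: 0.0
lamp_top [(0.97, [0.51, 0.244, 0.044])]
brass_mid [(0.91, [0.471, 0.092, 0.049])]
pad_top []
[432  67  35  37 995] [448.83015075  84.88944724] [0.5107 0.2486 0.036 ] [0.5083 0.2456 0.044 ]
pos [0.4725 0.0903 0.2494] rot [-3.141e+00 -1.000e-03  2.299e+00] shift [ 90.3 128.1  -0.6]
q [ 0.26  0.46 -0.74  2.    0.41  0.84  0.02] F [ 0.2  0.5 -0.7] grip 0.0004 0.0 t 15.3
```

View pics/w7.png

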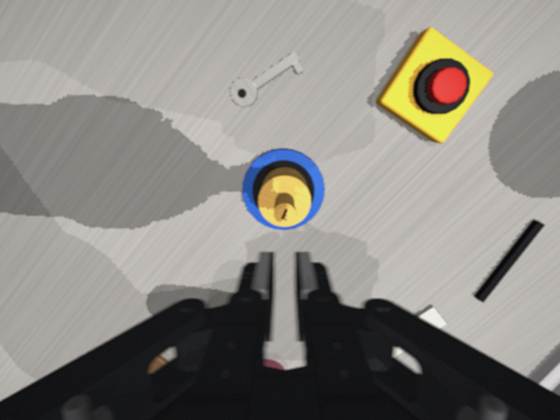

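The brass cylinder stands upright and centred on the pad at (285,190). The red button is at (449,85), which puts it at about (0.509, 0.244, 0.044). Now I'll go above it with the fingers shut.

```bash
python3 -m jog '[[[18,26,0,0,0,0,0],[18,26,0,0,0,0,0],[18,26,0,0,0,0,0],[18,26,0,0,0,0,0],[18.5,25.5,0,0,0,0,0]]]'
python3 -m jog '[[[0,0,20,0,0,0,0],[0,0,30,0,0,0,0],[0,0,30,0,0,0,0],[0,0,20,0,0,0,0],[0,0,10,0,0,0,0]]]'
python3 -m jog '[[[0,0,5,0,0,0,0],[0,0,0,0,0,0,0]]]'
python3 - <<'E'
from h import *
to(.509,.244,.1166)
f=bot.grab_frame('side')
print([(round(q['conf'],2),np.round(q['xyz'],3).tolist()) for n in ['lamp_top','brass_mid'] for q in bot.spot_point(n,f) if q['conf']>.3])
E
```

```text
clock: 15.8
position: [0.5093, 0.2452, 0.2495]
tool_rot: [-3.141, -0.0, 2.299]
force: [0.2, -1.5, 0.2]
grip_width: 0.0003
finger_force: 0.0
clock: 16.3
position: [0.5084, 0.2437, 0.1379]
tool_rot: [-3.139, -0.001, 2.299]
force: [0.4, -0.7, 0.6]
grip_width: 0.0001
finger_force: 0.0
clock: 16.5
position: [0.5092, 0.2441, 0.1349]
tool_rot: [-3.141, -0.0, 2.299]
force: [0.3, 0.6, 0.5]
grip_width: -0.0
finger_force: 0.0
pos [0.5092 0.2441 0.1349] rot [-3.141 -0.     2.299] shift [ 0.1 -0.2 18.3]
q [-0.12  0.73 -0.61  1.86  0.61  0.74 -0.35] F [0.3 0.6 0.5] grip -0.0 0.0 t 16.5
[(0.6, [0.508, 0.247, 0.044]), (0.81, [0.474, 0.09, 0.052])]
```

```bash
python3 -m jog '[[[0,0,7,0,0,0,0],[0,0,5,0,0,0,0],[0,0,3,0,0,0,0],[0,0,2,0,0,0,0],[0,0,0,0,0,0,0]]]'
python3 -m jog '[[[0,0,2,0,0,0,0],[0,0,0,0,0,0,0]]]'
python3 -m jog '[[[0,0,2,0,0,0,0],[0,0,0,0,0,0,0]]]'
python3 -m jog '[[[0,0,1,0,0,0,0],[0,0,0,0,0,0,0]]]'
```

```text
clock: 17.15
position: [0.509, 0.244, 0.1176]
tool_rot: [-3.141, -0.0, 2.299]
force: [0.4, 0.1, 0.0]
grip_width: 0.0001
finger_force: 0.0
clock: 17.35
position: [0.5092, 0.2441, 0.1159]
tool_rot: [3.141, -0.0, 2.299]
force: [-0.2, -0.3, 2.2]
grip_width: 0.0003
finger_force: 0.9
clock: 17.55
position: [0.5092, 0.2441, 0.1139]
tool_rot: [3.141, -0.0, 2.299]
force: [0.2, 1.0, 2.5]
grip_width: -0.0001
finger_force: 1.5
clock: 17.75
position: [0.5092, 0.244, 0.1129]
tool_rot: [3.141, -0.0, 2.299]
force: [-0.4, 1.1, 3.4]
grip_width: 0.0005
finger_force: 1.7
```

```bash
python3 -m jog '[[[0,0,1,0,0,0,0],[0,0,1,0,0,0,0],[0,0,0,0,0,0,0]]]'
python3 -m jog '[[[0,0,0.5,0,0,0,0],[0,0,0,0,0,0,0]]]'
```

```text
clock: 18.05
position: [0.5092, 0.244, 0.1109]
tool_rot: [3.141, 0.0, 2.299]
force: [1.0, 0.2, 4.4]
grip_width: 0.0002
finger_force: 2.3
clock: 18.25
position: [0.5092, 0.244, 0.1106]
tool_rot: [3.141, 0.0, 2.299]
force: [-0.8, -0.6, 8.1]
grip_width: 0.0004
finger_force: 4.2
```

Force is rising sharply, so the button is at its stop. I'll press a little more and hold.

```bash
python3 -m jog '[[[0,0,0.4,0,0,0,0],[0,0,0,0,0,0,0],[0,0,0,0,0,0,0],[0,0,0,0,0,0,0],[0,0,0,0,0,0,0]]]'
for i in 1 2 3 4; do python3 -m jog '[[[0,0,0,0,0,0,0],[0,0,0,0,0,0,0],[0,0,0,0,0,0,0],[0,0,0,0,0,0,0],[0,0,0,0,0,0,0]]]'; done
```

```text
clock: 18.75
position: [0.5093, 0.2441, 0.1105]
tool_rot: [3.141, 0.0, 2.299]
force: [-1.5, -0.7, 14.7]
grip_width: -0.0002
finger_force: 7.4
clock: 19.25
position: [0.5093, 0.2441, 0.1105]
tool_rot: [3.141, 0.0, 2.299]
force: [-1.5, -1.7, 15.1]
grip_width: 0.0001
finger_force: 7.4
clock: 19.75
position: [0.5093, 0.2441, 0.1105]
tool_rot: [3.141, 0.0, 2.299]
force: [-1.4, -0.9, 15.0]
grip_width: -0.0001
finger_force: 7.4
clock: 20.25
position: [0.5093, 0.2441, 0.1105]
tool_rot: [3.141, 0.0, 2.299]
force: [-2.3, -1.7, 14.7]
grip_width: 0.0
finger_force: 7.4
clock: 20.75
position: [0.5093, 0.2441, 0.1105]
tool_rot: [3.141, 0.0, 2.299]
force: [-2.0, -0.5, 14.9]
grip_width: -0.0003
finger_force: 7.4
```

Held fully down for over two seconds. Now I'll release the button, retract straight up and check the scene.

```bash
python3 -m jog '[[[0,0,-3,0,0,0,0],[0,0,-8,0,0,0,0],[0,0,-15,0,0,0,0],[0,0,-25,0,0,0,0],[0,0,-25,0,0,0,0]]]'
python3 -m jog '[[[0,0,-20,0,0,0,0],[0,0,0,0,0,0,0],[0,0,0,0,0,0,0]]]'
python3 - <<'E'
from h import *
f=bot.grab_frame('scene'); g=bot.grab_frame('side')
cv2.imwrite('pics/fin.png',np.hstack([cv2.resize(x['img'][120:340,130:410],(400,314)) for x in (f,)]+[cv2.resize(g['img'][140:360,200:400],(400,314))])[:,:,::-1])
for p in (f,g):
  for n in ['brass_mid','cartridge','lamp_top']: print(n,[(round(q['conf'],2),np.round(q['xyz'],3).tolist()) for q in bot.spot_point(n,p) if q['conf']>.3])
E
```

```text
clock: 21.25
position: [0.5088, 0.2438, 0.1875]
tool_rot: [-3.141, -0.0, 2.299]
force: [-0.1, -0.6, -0.2]
grip_width: 0.0002
finger_force: 0.0
clock: 21.55
position: [0.5092, 0.2437, 0.2067]
tool_rot: [3.141, 0.001, 2.298]
force: [0.6, -0.0, -0.5]
grip_width: -0.0002
finger_force: 0.0
brass_mid [(0.54, [0.473, 0.089, 0.049])]
cartridge [(0.77, [0.517, -0.056, 0.003])]
lamp_top [(0.51, [0.508, 0.242, 0.047])]
brass_mid [(0.68, [0.475, 0.092, 0.052]), (0.68, [0.697, 0.342, 0.217])]
cartridge [(0.82, [0.515, -0.051, 0.0])]
lamp_top [(0.52, [0.509, 0.247, 0.047])]
```

View pics/fin.png

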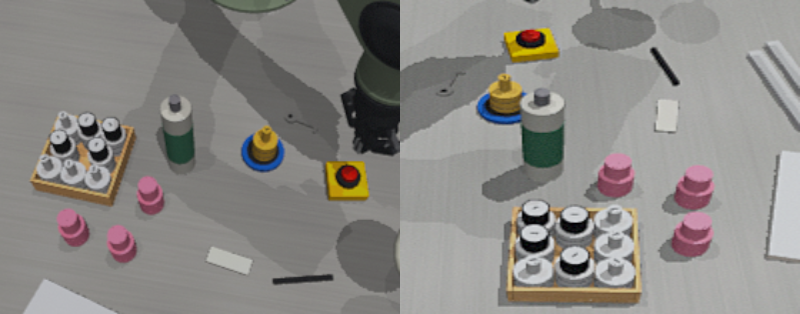

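The final views show the brass cylinder upright in the middle of the pad, all eight neighbours standing in the crate, the cartridge and hardware in place and the button released.

```bash
python3 -c "
from workcell import bot
print(bot.job_done())"
```

```text
the job is handed in; nothing more can be done
None
```

The job is handed in at about 22 s: the brass cylinder stands centred on the pad and the lamp button was held fully down for over 2 s and released; the eight neighbours are standing in the crate (two slid a few millimetres into the gap), and the cartridge and hardware were not moved.

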